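Half-open lens shutter on a twin-beam light box

ROBOT

A 6-joint arm with a two-finger parallel gripper is mounted at the origin on the work surface. World frame = base frame: x ahead of the robot, y to its left, z up, the work surface at z = 0. Lengths are in m, angles in rad, forces in N, time in s.
With the tool pointing down it reaches from about 0.375 to 0.9 m from the base axis. Payload 3.1 kg.
Tool frame: the origin (TCP) lies at the centre of the arm's flange, where the gripper is bolted on; the fingertips stand 173 mm ahead of it and the grasp point (between the pads) lies 155 mm ahead of it (tip_extent is the distance from the TCP to the fingertips, in m); z points along the fingers, y is the direction in which the jaws open and shut (so a half turn about z gives the same grasp; the last joint's range is limited). The gripper opens to 85 mm and grips with 20 to 120 N. Pads are 22 mm wide; open, the fingers measure 114 mm over their backs; the gripper's body (76 mm by 85 mm) begins 54 mm behind the grasp point. The pads swing forward as they close: fully open they stand 13 mm farther back than shut.
Start: joints at [-1.28, 0.527, 1.433, -0, 1.181, -0.178], TCP at [0.282, -0.558, 0.405] pointing down, gripper open.
Joint ranges: [-3.08, 3.08], [-0.75, 2.2], [0.22, 2.44], [-1.43, 4.57], [0, 2.65], [-2.85, 2.85]. Speed limits (rad/s): [2.79, 2.79, 3.14, 3.14, 3.14, 3.14].

INTERFACE

Orientations are given as a unit quaternion [x, y, z, w].
In Python, from station import sense, snapshot, sign_off, tip_extent gives the robot as it stands. The module is installed in compiled form; this text tells all that it offers.
- The arm moves only by the tool servo_tool, never from a script. Its argument "rows" is a list of rows, each a list of 3 entries, a list of its own where there are three numbers: the shift along the tool's x, y, z in mm, then the turn about the tool's z in degrees, then the opening, from -1 (shut) to 1 (fully open), so that 0 is half open. A call has 1 to 8 rows; each row is the pose to reach, as a shift and turn from the pose measured when the call began, along the tool's axes at that moment; what a row does not reach only later rows make up. A row lasts 1/10 s, in which the tool goes at most 50 mm and 8.59 degrees, less where a joint would pass 70% of its speed; a pose out of reach is approached as far as the arm can. A call with a gripper value outside its range is refused whole. The fingers move at their own pace and stop on an object; "force" is the grip in N (left out, the last holds). Time passes only in rows, so rows that repeat a pose let the fingers close. It gives the time, the measured TCP pose, the force and the opening at its end, in the units of the state.
- sense(): the state, without advancing time (a new reading comes with each control period).
- snapshot(name): name is "side" or "top"; returns a dict with "image" (480x640x3 uint8, blue, green, red), "z_map" (480x640 float32, m along the optical axis (not along the pixel's ray), 0 where there is no reading), "vertical_fov" (degrees; the focal length in pixels is half the picture's height over the tangent of half this angle, whatever the lens; pixels are square), "cx", "cy" (the principal point, pixels), "cam_to_world" (4x4, takes a point from camera to world coordinates). Camera axes: x right, y down, z forward; pixel columns grow to the right and rows downward; lengths in m; the calibration is good to about 2 mm. A picture is of the moment at which its call begins.
- sign_off(): hands the job in, once; it reports no verdict.
The state is a dict: "t": time; "q": joint angles; "qd": joint speeds; "tau": joint torques, N m; "tcp_pos": TCP position; "tool_rot": TCP orientation; "force": force on the tool from outside, world axes, zero at the start; "ft_torque": the same for the moment, N m; "finger_gap": opening from 0.0 (shut) to 1.0 (fully open).
Only numpy, scipy, OpenCV 4.12 (cv2) and the standard library are available. Lean on these libraries where they do the work, as an engineer would, in place of code of your own. Each camera call takes 0.05 s, during which the arm holds its last target. There are 200 camera calls.

TASK

On the optics board the light box has two windows, each closed by a spring-return sliding shutter with a red grip on top. For the half-covered-lens demonstration, find the window that has the round lens stand in front of it (not the green filter), draw that window's shutter to half open, so that its grip is over the yellow half mark, and finish still holding it there, because it springs shut if let go. Keep the other shutter closed and leave both stands where they are.

Things in the scene. Friction and masses are not known exactly. Their poses are not given: they have to be found in the camera images.
- light_box: Grey light box with bare metal front, 140 (x) x 300 (y) x 105 (z) mm, on a 12 mm dark breadboard: its top is 117 mm above the table. Fixed; yaw varies. Origin: at table level below the box's middle. x points out of the front (70 mm from the origin) along the beams, z up. Two 50 mm round windows in the front, 82 mm above the table, at y = +45 mm (left, seen from the robot) and y = -105 mm (right).
- shutter_left: Left shutter: black blade with a red ribbed grip on top, 20 (x) x 16 (y) x 40 (z) mm, upright. Origin: the grip's centre, axes as the light box. Closed, it is at (86.5, 45, 144) mm in the light box's frame; the grip's underside is 124, its top 164 mm above the table. It slides along the light box's +y to open. Pinch the grip from above across its 16 mm (along y); over 55 mm is free on either side.
- shutter_right: The same for the right shutter; closed, its grip's centre is at (86.5, -105, 144) mm in the light box's frame. It also slides along the light box's +y to open.
- travel_left (a joint): Travel of the left shutter: 0 = closed (its black 60 mm blade covers the window), 0.03 m = half open, 0.06 m = fully open; grows along the light box's +y. A spring pushes it closed with about 5 N when closed, 9 N at half and 13 N fully open, and shuts it when let go.
- travel_right (a joint): Travel of the right shutter, same mechanism and values: 0 = closed, 0.06 m = fully open.
- half_left (a point): Point where the centre of the left grip is when the left shutter is half open (30 mm along the light box's +y from the closed position), straight above the long yellow mark on the upper aluminium guide; fixed to the light box.
- half_right (a point): The same half-open point for the right grip.
- lens_stand: Stand with a clear round lens, 50 mm across, in a black ring of 62 mm, on a short steel post and a blue base of 50 x 60 x 14 mm; 101 mm tall, about 350 g, standing loose on the breadboard 60 to 110 mm in front of one of the two windows. Origin: centre of the base's underside.
- filter_stand: Stand with a green square filter in a grey 64 mm frame on a white base of 50 x 60 x 14 mm; 102 mm tall, loose, standing in front of the other window. Origin: centre of the base's underside.
There are look-alikes about, which are no part of the job. Leave any brown or orange look-alike of the lens_stand alone.

How it is judged:
By the outcome, as a careful person would: the job done as asked, in the order asked, and still so for the second after the job is handed in, while the arm keeps its last pose, push and grip.
It also fails if it takes over 32 s, if anything falls off the work surface, if the arm or the gripper's body presses on something with over 40 N, if the wrist force passes 120 N, or if a joint passes its speed limit or range.

## Working session

There is one attempt and no reset: what is moved stays moved. The work goes in short steps, Python scripts to look and compute and a tool call to move; the robot and the scene stay as the last step left them, time stands still between calls to the robot, and variables do not carry over. Pictures are saved under pics/ and viewed, about 8 in all and at most 12, crops included, and the job is handed in when it is done.

Besides the shell and the picture viewer there is one more tool, called after "Request:" as name(argument=value, ...) on one line, values as JSON. servo_tool: Moves the arm, as the interface text tells. Its arguments: {"type":"object","properties":{"rows":{"type":"array"},"force":{"type":"number"}},"required":["rows"]}

```bash
mkdir -p pics; cat > h.py <<'E'
import numpy as np, cv2
from station import *
def pts(s):
    h,w=s["z_map"].shape; f=h/2/np.tan(np.radians(s["vertical_fov"])/2)
    u,v=np.meshgrid(np.arange(w),np.arange(h)); z=s["z_map"]
    P=np.stack([(u-s["cx"])/f*z,(v-s["cy"])/f*z,z,np.ones_like(z)],-1)@np.array(s["cam_to_world"]).T
    return P[...,:3]
E
python3 - <<'E'
from h import *
for n in("top","side"):
    s=snapshot(n); cv2.imwrite(f"pics/{n}1.png",s["image"]); np.savez(f"{n}1.npz",**s)
    P=pts(s); hsv=cv2.cvtColor(s["image"],cv2.COLOR_BGR2HSV)
    red=(((hsv[...,0]<6)|(hsv[...,0]>174))&(hsv[...,1]>130)&(hsv[...,2]>60)).astype(np.uint8)
    k,l,st,c=cv2.connectedComponentsWithStats(red)
    for i in range(1,k):
        if st[i,4]>20:
            p=P[(l==i)&(s["z_map"]>0)]; print(n,c[i].round(),st[i,4],np.median(p,0).round(4),p.max(0).round(3),p.min(0).round(3))
print(sense(),tip_extent)
E
```

```text
top [515.  41.] 306 [ 0.9541 -0.2695  0.0393] [ 0.957 -0.241  0.052] [ 0.952 -0.299  0.024]
top [344.  47.] 296 [ 0.954  -0.0044  0.0393] [0.958 0.024 0.051] [ 0.951 -0.033  0.024]
top [173.  53.] 321 [0.9539 0.2727 0.0385] [0.957 0.303 0.052] [0.951 0.243 0.021]
top [16. 59.] 295 [0.9536 0.5365 0.0368] [0.956 0.571 0.052] [0.952 0.508 0.021]
top [390. 275.] 199 [ 0.5927 -0.0578  0.1633] [ 0.604 -0.049  0.166] [ 0.583 -0.082  0.01 ]
top [508. 302.] 245 [ 0.5586 -0.2019  0.1628] [ 0.568 -0.195  0.166] [ 0.549 -0.261  0.011]
side [253. 133.] 157 [0.9532 0.5354 0.0369] [0.956 0.571 0.05 ] [0.95  0.507 0.023]
side [333. 171.] 224 [0.9533 0.27   0.0363] [0.957 0.302 0.049] [0.949 0.24  0.022]
side [321. 286.] 545 [ 0.5866 -0.0651  0.1514] [0.727 0.053 0.166] [ 0.579 -0.069  0.013]
side [595. 297.] 648 [ 0.9532 -0.2737  0.0369] [ 0.957 -0.242  0.05 ] [ 0.949 -0.302  0.022]
side [401. 372.] 777 [ 0.5513 -0.2094  0.154 ] [ 0.679 -0.124  0.167] [ 0.545 -0.215  0.012]
side [202. 387.] 190 [ 0.4329 -0.0294  0.0716] [ 0.44  -0.013  0.078] [ 0.428 -0.037  0.049]
{'t': 0.1, 'q': array([-1.28047458e+00,  5.28408873e-01,  1.43380192e+00,  4.24333196e-06,
        1.18138347e+00, -1.78480504e-01]), 'qd': array([-0.00370524, -0.00160343, -0.00380576, -0.00187539,  0.00175193,
        0.0016012 ]), 'tau': array([-5.19887872e-04, -4.43306601e+01, -1.78584713e+01, -2.35310799e-04,
        3.89592256e-03,  1.80210577e-05]), 'tcp_pos': array([ 0.28233293, -0.55724528,  0.40380038]), 'tool_rot': array([ 9.72653311e-01,  2.32259629e-01, -5.39773510e-05, -9.99347095e-04]), 'force': array([-0.00533136, -0.20697399,  0.09512618]), 'ft_torque': array([0.01623249, 0.03590557, 0.03166981]), 'finger_gap': 0.9968693773487972} 0.1734
```

View pics/top1.png

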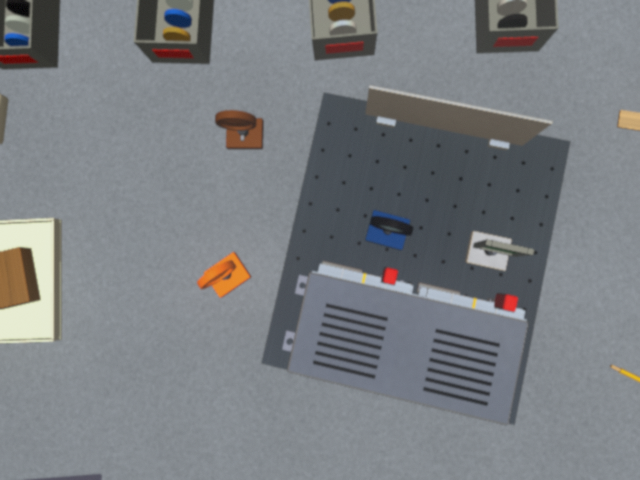

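View pics/side1.png

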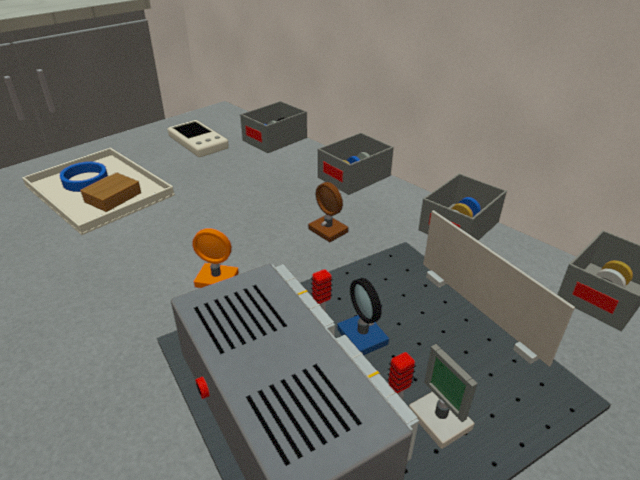

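Candidates for the lens stand: blue base with a black ring and clear lens (top 390,228; side 365,305), brown look-alike (top 240,127), orange look-alike (top 225,275). Blue base with a clear lens fits, and it stands in front of the left window. The filter (top 495,250) is in front of the right window. I'll confirm in a crop and measure.

```bash
python3 - <<'E'
from h import *
s=dict(np.load("top1.npz")); a=s["image"]; b=np.load("side1.npz")["image"]
c=np.hstack([cv2.resize(a[200:340,300:540],(480,280)),cv2.resize(b[250:450,280:500],(308,280))]); cv2.imwrite("pics/c1.png",cv2.resize(c,None,fx=1,fy=1))
P=pts(s); z=P[...,2]
m=(abs(z-.117)<.004)&(P[...,0]<.62)&(P[...,0]>.3)&(P[...,1]<.1)&(P[...,1]>-.35)
hsv=cv2.cvtColor(a,cv2.COLOR_BGR2HSV)
r=cv2.minAreaRect((P[m][:,:2]*1000).astype(np.float32)); print(r,cv2.boxPoints(r))
G=[]
for (u,v) in((390,275),(508,302)):
    sub=np.zeros_like(m); sub[v-14:v+15,u-14:u+15]=1
    t=sub&(z>.157); p=P[t]; g=cv2.minAreaRect((p[:,:2]*1000).astype(np.float32)); print(g,p.mean(0),t.sum()); G.append(p.mean(0))
d=G[0]-G[1]; print("grip line yaw",np.degrees(np.arctan2(-d[0],d[1])),np.hypot(*d[:2]))
ye=(abs(hsv[...,0].astype(int)-26)<7)&(hsv[...,1]>100); ye[:, :300]=0; ye[:,540:]=0; ye[:200]=0;ye[340:]=0
k,l,st,cc=cv2.connectedComponentsWithStats(ye.astype(np.uint8))
for i in range(1,k): print("yellow",cc[i],st[i,4],P[l==i].mean(0))
E
```

```text
((539.6343383789062, -92.19822692871094), (299.5150146484375, 227.3909149169922), 76.90179443359375) [[ 394.9587   -212.29373 ]
 [ 616.4336   -263.82526 ]
 [ 684.30994    27.897278]
 [ 462.83508    79.4288  ]]
((595.7481689453125, -34.393192291259766), (64.7909164428711, 19.83077049255371), 79.78582000732422) [ 0.59145535 -0.05769354  0.16597738] 203
((578.5325317382812, -107.2620849609375), (213.72747802734375, 19.864015579223633), 77.62425994873047) [ 0.55801637 -0.20039466  0.17040778] 229
grip line yaw -13.188100744175083 0.14656661898447323
yellow [363.56521739 277.30434783] 23 [ 0.58997477 -0.02726841  0.1070531 ]
yellow [473.86956522 302.39130435] 23 [ 0.55528426 -0.17421931  0.1113793 ]
```

View pics/c1.png

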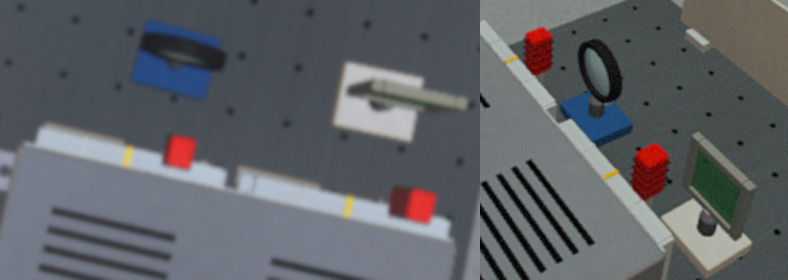

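The crop confirms it: the clear lens in the black ring on the blue base stands before the left window, and the filter stands before the right. The left grip is at (0.5915, -0.058), with box yaw about -13.1°. I'll move above it first.

Request:
servo_tool(rows=[[[34, -21, 0], 5, 1], [[68, -42, 0], 10, 1], [[102, -63, 0], 15, 1], [[136, -84, 0], 20, 1], [[170, -104, 0], 25, 1], [[204, -125, 0], 30, 1], [[238, -145, 0], 35, 1], [[272, -166, 0], 40, 1]], force=60)

```text
t: 0.9
tcp_pos: [0.4505, -0.2848, 0.4039]
tool_rot: [0.993, -0.116, -0.001, -0.001]
force: [0.8, -0.4, 0.0]
finger_gap: 0.999
```

```bash
cat > go.py <<'E'
from h import *
import sys
from scipy.spatial.transform import Rotation as R
def go(x,y,z,yawy=-103.1):
    s=sense(); r=R.from_quat(s["tool_rot"]); M=r.as_matrix()
    print("t",s["t"],"tcp",s["tcp_pos"].round(4),"F",s["force"].round(1),"gap",round(s["finger_gap"],3))
    print("shift mm",(M.T@(np.array([x,y,z])-s["tcp_pos"])*1000).round(1),"turn",round(np.degrees(np.arctan2(M[1,1],M[0,1]))-yawy,2),"zaxis",M[:,2].round(4))
if __name__=="__main__": go(*map(float,sys.argv[1:4]))
E
python3 go.py .5915 -.058 .36
```

```text
t 0.9 tcp [ 0.4505 -0.2848  0.4039] F [ 0.8 -0.4  0. ] gap 0.999
shift mm [  84.8 -253.1   44.3] turn -0.26 zaxis [-0.001   0.0024 -1.    ]
```

Request:
servo_tool(rows=[[[14, -42, 4], 0, 1], [[28, -84, 8], 0, 1], [[42, -126, 14], 0, 1], [[56, -168, 20], 0, 1], [[70, -210, 28], 0, 1], [[80, -240, 38], 0, 1], [[85, -253, 44], 0, 1], [[85, -253, 44], 0, 1]])

```text
t: 1.7
tcp_pos: [0.5919, -0.0567, 0.359]
tool_rot: [0.993, -0.115, -0.002, -0.001]
force: [-1.0, -0.4, 0.7]
finger_gap: 1.0
```

```bash
python3 go.py .5915 -.058 .301
python3 - <<'E'
from h import *
s=snapshot("side"); cv2.imwrite("pics/s2.png",cv2.resize(s["image"][180:480,200:600],(800,600)))
E
```

```text
t 1.7 tcp [ 0.5919 -0.0567  0.359 ] F [-1.  -0.4  0.7] gap 1.0
shift mm [ 0.2  1.4 58. ] turn -0.09 zaxis [-0.0034  0.0029 -1.    ]
```

View pics/s2.png

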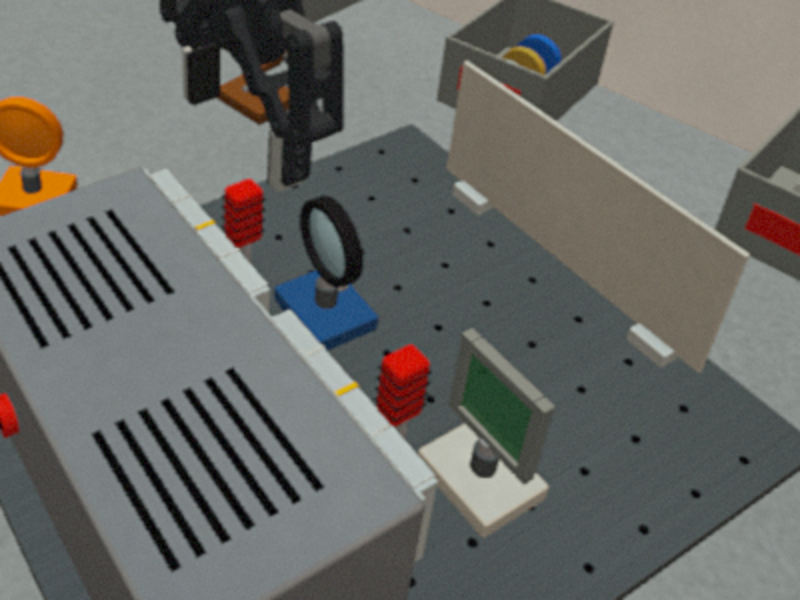

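The open fingers (about 200,90 and 290,160 in the crop) are above the left grip (243,213) on either side of it, and the lens (330,240) is clear. Now down.

Request:
servo_tool(rows=[[[0, 1, 15], 0, 1], [[0, 1, 30], 0, 1], [[0, 1, 45], 0, 1], [[0, 1, 55], 0, 1], [[0, 1, 58], 0, 1], [[0, 1, 58], 0, 1], [[0, 1, 58], 0, 1]])

```text
t: 2.45
tcp_pos: [0.5913, -0.0593, 0.3023]
tool_rot: [0.993, -0.116, -0.001, -0.001]
force: [0.1, -0.3, 0.1]
finger_gap: 0.999
```

```bash
python3 go.py .5915 -.058 .301
```

```text
t 2.45 tcp [ 0.5913 -0.0593  0.3023] F [ 0.1 -0.3  0.1] gap 0.999
shift mm [-0.1 -1.4  1.3] turn -0.21 zaxis [-0.0017  0.0017 -1.    ]
```

Request:
servo_tool(rows=[[[0, -1, 1], 0, 0], [[0, -1, 1], 0, -0.5], [[0, -1, 1], 0, -1], [[0, -1, 1], 0, -1], [[0, -1, 1], 0, -1], [[0, -1, 1], 0, -1], [[0, -1, 1], 0, -1], [[0, -1, 1], 0, -1]], force=60)

```text
t: 3.25
tcp_pos: [0.5916, -0.0579, 0.3015]
tool_rot: [0.993, -0.116, -0.001, -0.001]
force: [0.4, 5.2, 2.6]
finger_gap: 0.177
```

```bash
python3 go.py .5983 -.0289 .301
```

```text
t 3.25 tcp [ 0.5916 -0.0579  0.3015] F [0.4 5.2 2.6] gap 0.177
shift mm [ -0.1 -29.8   0.6] turn -0.2 zaxis [-0.0013  0.0024 -1.    ]
```

Gripped: the gap is about 15-16 mm. Now I'll draw it 30 mm along tool -y.

Request:
servo_tool(rows=[[[0, -4, 0], 0, -1], [[0, -9, 0], 0, -1], [[0, -14, 0], 0, -1], [[0, -19, 0], 0, -1], [[0, -24, 0], 0, -1], [[0, -28, 0], 0, -1], [[0, -30, 0], 0, -1], [[0, -30, 0], 0, -1]], force=60)

```text
t: 4.05
tcp_pos: [0.5981, -0.0307, 0.3016]
tool_rot: [0.993, -0.115, -0.001, 0.001]
force: [-2.8, -7.6, 2.6]
finger_gap: 0.177
```

```bash
cat > chk.py <<'E'
from go import *
for i in range(4): s=snapshot("top"); go(.5983,-.0289,.301)
cv2.imwrite("pics/t3.png",cv2.resize(s["image"][190:350,290:550],(780,480)))
s=snapshot("side"); cv2.imwrite("pics/s3.png",cv2.resize(s["image"][180:480,200:600],(800,600)))
P=pts(s); hsv=cv2.cvtColor(s["image"],cv2.COLOR_BGR2HSV); o=dict(np.load("side1.npz")); Q=pts(o); ho=cv2.cvtColor(o["image"],cv2.COLOR_BGR2HSV)
a=np.radians(-13.1); Rb=np.array([[np.cos(a),np.sin(a)],[-np.sin(a),np.cos(a)]])
for n,A,H in(("before",Q,ho),("now",P,hsv)):
    m=((H[...,0]<6)|(H[...,0]>174))&(H[...,1]>130)&(H[...,2]>60)&(A[...,2]>.126)&(A[...,2]<.17)
    q=(A[m][:,:2]*1000-[497.1,-82.3])@Rb.T; q=q[(q[:,0]>70)&(q[:,0]<105)]
    for lo,hi in((0,110),(-150,-70)):
        w=q[(q[:,1]>lo)&(q[:,1]<hi)]; print(n,len(w),"y 3/50/97%",np.percentile(w[:,1],[3,50,97]).round(1) if len(w) else None)
E
python3 chk.py
```

```text
t 4.1 tcp [ 0.5981 -0.0307  0.3015] F [-3.4 -7.6  2.1] gap 0.181
shift mm [-0.2 -1.8  0.5] turn -0.16 zaxis [-0.0032 -0.0021 -1.    ]
t 4.15 tcp [ 0.5981 -0.0308  0.3015] F [-4.3 -7.2  2. ] gap 0.176
shift mm [-0.2 -1.9  0.5] turn -0.16 zaxis [-0.0032 -0.0022 -1.    ]
t 4.2 tcp [ 0.598  -0.0308  0.3016] F [-3.2 -6.7  2.9] gap 0.181
shift mm [-0.2 -1.9  0.6] turn -0.16 zaxis [-0.0032 -0.0022 -1.    ]
t 4.25 tcp [ 0.5981 -0.0309  0.3016] F [-2.5 -7.3  2. ] gap 0.175
shift mm [-0.2 -2.   0.5] turn -0.16 zaxis [-0.0032 -0.0021 -1.    ]
before 535 y 3/50/97% [34.9 36.8 47.9]
before 762 y 3/50/97% [-114.7 -111.9 -101. ]
now 119 y 3/50/97% [61.8 70.  77.4]
now 767 y 3/50/97% [-114.7 -111.7 -100.9]
```

View pics/s3.png

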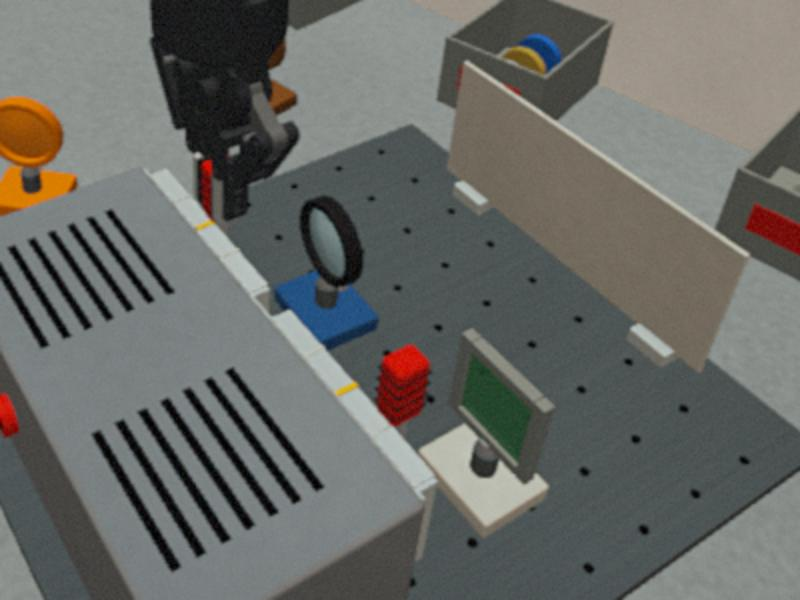

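View pics/t3.png

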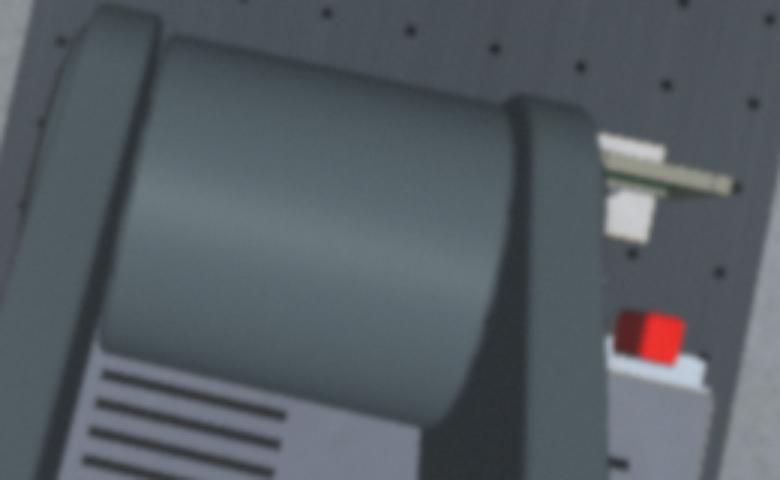

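The left grip is held by the jaws near the yellow mark (about 205,190 / 205,225). The lens, filter and right grip (403,385) have not moved. Travel is about 27 mm, because the arm lags under the spring, so I'll draw a little more.

Request:
servo_tool(rows=[[[0, -2, 0], 0, -1], [[0, -4, 0], 0, -1], [[0, -5, 0], 0, -1], [[0, -5, 0], 0, -1], [[0, -5, 0], 0, -1]], force=60)

```text
t: 4.8
tcp_pos: [0.5988, -0.0282, 0.3016]
tool_rot: [0.993, -0.116, -0.002, 0.003]
force: [-4.2, -8.0, 3.7]
finger_gap: 0.175
```

```bash
python3 chk.py; python3 - <<'E'
from h import *
s=snapshot("side"); cv2.imwrite("pics/s4.png",cv2.resize(s["image"][230:330,260:390],(780,600),interpolation=cv2.INTER_CUBIC))
E
```

```text
t 4.85 tcp [ 0.5988 -0.0282  0.3016] F [-4.4 -8.   2.5] gap 0.177
shift mm [-0.3  0.8  0.6] turn -0.17 zaxis [-0.0049 -0.0061 -1.    ]
t 4.9 tcp [ 0.5988 -0.0282  0.3016] F [-2.9 -8.1  2.3] gap 0.18
shift mm [-0.3  0.8  0.6] turn -0.17 zaxis [-0.0049 -0.0061 -1.    ]
t 4.95 tcp [ 0.5988 -0.0282  0.3016] F [-3.3 -8.4  2.5] gap 0.176
shift mm [-0.3  0.8  0.6] turn -0.17 zaxis [-0.0049 -0.0061 -1.    ]
t 5.0 tcp [ 0.5988 -0.0282  0.3016] F [-2.9 -7.7  2.2] gap 0.178
shift mm [-0.3  0.8  0.6] turn -0.17 zaxis [-0.0048 -0.0061 -1.    ]
before 535 y 3/50/97% [34.9 36.8 47.9]
before 762 y 3/50/97% [-114.7 -111.9 -101. ]
now 119 y 3/50/97% [63.9 72.5 79. ]
now 767 y 3/50/97% [-114.6 -111.8 -100.7]
```

View pics/s4.png

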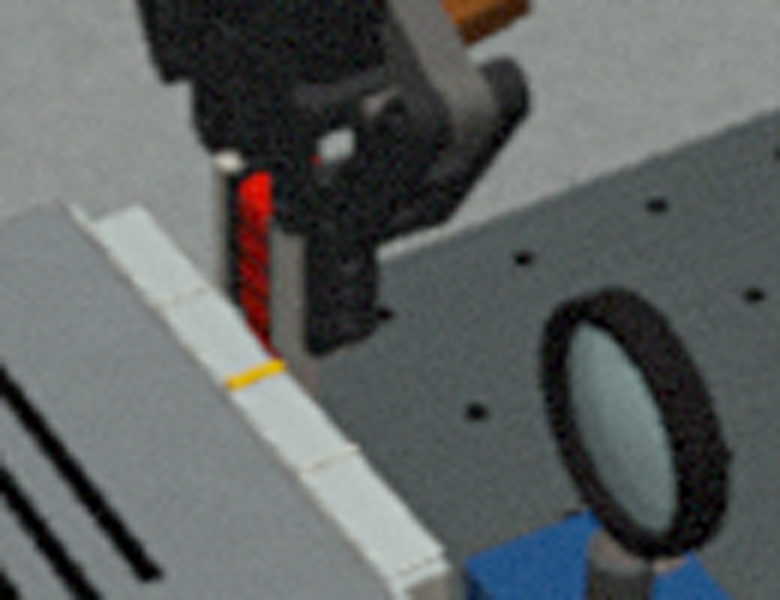

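The grip is held directly over the yellow mark (255,375), with the lens untouched. Travel is about 29-30 mm and steady, so I'm handing in.

```bash
python3 -c "
from station import *
print(sign_off()); s=sense(); print(s['t'],s['tcp_pos'],s['finger_gap'])"
```

```text
the job is handed in; nothing more can be done
None
the job is handed in; nothing more can be done
```

The left window has the clear lens in front of it (black ring, blue base). I gripped that window's shutter by its red grip, drew it to half open and handed in at about 5 s, still holding it with 60 N.

- **Position:** The travel works out at about 29 mm from the tool pose corrected for its slight tilt. The side camera gave roughly 31 mm from a partly hidden view of the grip. Half open is 30 mm, so the two disagree by about 2 mm around the target. The last picture shows the grip over the yellow mark.
- **Hold:** The pose and grip were steady over the last four readings. The wrist force was about 9 N, which matches the spring at half open.
- **Everything else:** The right shutter's measured position did not change. Both stands look unmoved in the pictures taken after the main pull; I compared these by eye only, and the last close-up shows only the lens stand. The brown and orange look-alikes were not touched.

The first pull stopped at about 27 mm because the arm gave a little under the spring, so I added a small second pull. After `sign_off()` the interface gave no further readings, so I have no check of the final second.

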